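# Wedge an instrument module tight in its cradle

### The job

Lift the small grey instrument module by its handle and set it down, without dropping it, in the bench cradle between the sprung plate and the slanted rail, close to the end stop. Then take the wooden wedge out of its holder and drive it, thin end first, into the gap between the module and the slanted rail until the module has pressed the sprung plate fully in and the wedge will go no further. Leave the flask, tubes, timer, label roll and small plastic box where they stand.

Things in the scene. Friction and masses are not known exactly. Their poses are not given: they have to be found in the camera images.
- cradle: Fixed cradle: 6 mm aluminium base plate (x -93 to 122, y -40 to 93 mm) with grey plastic rails, tops 48 mm above the bench. Origin on the bench below the mouth; x runs into the bay from the open mouth (x = 0; bare plate in front of it) to the end stop (face at x = 104 mm, 14 thick); y points left. The straight rail, at y 78 to 92 mm, carries a sprung steel plate.
- plate (a joint): Travel of the sprung steel plate into the straight rail: 0 m free, 0.002 m fully pressed in (hard stop). Some 5 N presses it home.
- plate_face (a point): Middle of the sprung plate's face, 27 mm above the bench, cradle axes: x = 51 mm, y = 68 mm of the cradle when free, y = 70 mm pressed home. The face is 98 mm long (cradle x 2 to 100), 38 high, parallel to the cradle's x.
- cradle_slant (a point): Point on the inner face of the slanted rail at the mouth, cradle axes: x = 0, y = -19.5, z = 6 mm of the cradle. From here the face runs straight to x = 110, y = -8.5 mm; the rail is 20 mm thick. With the module home against the pressed plate its other side is at y = 0, so the gap is 19.5 mm at the mouth and narrows 1 mm each 10 mm.
- cradle_home (a point): Where the centre of the module's underside is when wedged home: on the base plate, 6 mm above the bench, at x = 54, y = 35 mm of the cradle; cradle axes. When first set down the module should stand 2 to 8 mm to the right of it (it has about 7 mm of room between plate and slanted rail; 5 mm is mid) and 2 to 9 mm short of it towards the mouth.
- cradle_mouth (a point): Middle of the gap's mouth on the base plate, at x = 0, y = -9, z = 6 mm of the cradle; cradle axes. The wedge goes in here, level on the plate, tip along cradle +x; it presses the plate from about 75 mm in, and jams tight with its tip about 95 mm past the mouth and its straight side at the cradle's y = 0.
- module: Loose grey housing 100 (x) x 70 (y) x 40 mm with a steel bridge handle along x on top, 0.3 to 0.6 kg, symmetrical under a half turn. Origin at the centre of its underside.
- module_handle (a point): Centre of the module's handle bar, 66 mm above its underside. The bar is 72 mm long along the module's x, 12 mm wide, 14 mm high, open beneath for 19 mm at the middle 50 mm.
- holder: Wedge holder fixed to the bench: aluminium plate 158 (x) x 60 (y) x 6 mm, origin at its centre on the bench. At its -x end a grey plastic pocket 48 mm high above the bench, open on top and in front: cheeks from x = -79 to -17 mm, inner faces at y = +-12.5 mm. At the start the wedge's head stands in it, below the cheeks' tops, out of reach of fingers; its thin part sticks out along +x.
- wedge: Loose plain wooden wedge 145 long, 34 mm high, 0.09 kg, standing upright. Origin at the thin tip, on the underside, in the plane of the straight side (y = 0). x points out of the tip (wedge from x = 0 to -145). The sloped side is on the -y side: 10 mm thick at the tip, evenly to 21 mm at x = -110; then a parallel head 21 mm thick. Lower than the cradle's rails and self-locking: it stays where driven.
- wedge_head (a point): Centre of the head of the wedge, 127.5 mm behind the tip, 17 mm above the underside; axes of the wedge. The head stays outside the mouth, so the wedge can be driven by it: some 5 to 15 N of push is needed.
- wedge_nose (a point): A point to hold the thin part by, 62 mm behind the tip, mid-thickness (16 mm thick here), 17 mm above the underside; axes of the wedge.
- flask: Volumetric flask, 60 mm bulb, 170 mm high, standing loose; origin under its centre. Leave alone.
- tube_4: Sample tube standing on its foot, 34 mm wide, 114 mm high; origin under its centre. Leave alone.
- tube_5: Sample tube standing on its foot, 34 mm wide, 114 mm high; origin under its centre. Leave alone.
- timer: Small square timer, 64 x 64 x 23 mm, origin under its centre. Leave alone.
- label_roll: Roll of labels lying flat, 56 mm wide, 30 mm high, origin under its centre. Leave alone.
- goggle_case: Small plastic box with a lid, 64 (x) x 96 (y) x 28 mm, origin under its centre. Leave alone.
Mind the look-alikes: they are no part of the job. What is shaped like the holder but blue is not meant.

How it is judged:
On the way, in this order (a step that is already met when the one before it is completed fails the run):
1. the module stands on the cradle's base plate between plate and slanted rail, within 10 mm of the end stop (x of module in the frame of cradle between 0.044 and 0.058 m and z of module in the frame of cradle between 0.003 and 0.009 m and angle between the x axis of module and the x axis of cradle, either way round below 0.04 rad and y of module in the frame of cradle between 0.025 and 0.0345 m and linear speed of module below 0.03 m/s), for 0.2 s.
2. the thin end of the wedge is at least 20 mm into the gap (x of wedge in the frame of cradle above 0.02 m and z of wedge in the frame of cradle below 0.012 m and y of wedge in the frame of cradle between -0.009 and 0.003 m), for 0.1 s.
At the end, for the whole second after the job is handed in: The module stands on the base plate within 10 mm of the end stop, square to 0.04 rad, pressing the sprung plate in by over 1.1 of its 2 mm; the wedge lies level in the gap, tip 84 mm or more past the mouth, square to 0.05 rad, pressing on the module with over 1 N; both at rest (x of module in the frame of cradle between 0.044 and 0.058 m and z of module in the frame of cradle between 0.003 and 0.009 m and angle between the x axis of module and the x axis of cradle, either way round below 0.04 rad and y of module in the frame of cradle between 0.0335 and 0.037 m and value of joint plate above 0.0011 m and x of wedge in the frame of cradle between 0.084 and 0.103 m and y of wedge in the frame of cradle between -0.003 and 0.003 m and z of wedge in the frame of cradle below 0.01 m and angle between the x axis of wedge and the x axis of cradle, either way round below 0.05 rad and contact force between wedge and module above 1 N and contact force between module and cradle above 1 N and linear speed of each of wedge, module below 0.01 m/s); the robot touches nothing.
It fails at once if a bystander (flask, tube, timer, label roll, plastic box) is shifted more than 25 mm (distance of any of flask, tube_4, tube_5, timer, label_roll, goggle_case from where it was at the start of the episode above 0.025 m).
It fails at once if the module is dropped (falls free faster than 0.7 m/s) (contact force between the fingers and module below 0.05 N and linear speed of module above 0.7 m/s).
It also fails if it takes over 70 s, if anything falls off the work surface, if the arm or the gripper's body presses on something with over 40 N, if the wrist force passes 120 N, or if a joint passes its speed limit or range.

### The arm

A 6-joint arm with a two-finger parallel gripper is mounted at the origin on a cart in front of the work surface, level with it; the furniture and walls round the work are solid. World frame = base frame: x ahead of the robot, y to its left, z up, the work surface at z = 0. Lengths are in m, angles in rad, forces in N, time in s.
With the tool pointing down it reaches from about 0.35 to 0.975 m from the base axis. Payload 4.9 kg.
Tool frame: the origin (TCP) lies at the very end of the fingers, on their centre line; the grasp point (between the pads) lies 19 mm behind it (ctrl.pinch_z is the distance from the TCP to the grasp point, in m); z points along the fingers, y is the line along which they close (so a half turn about z gives the same grasp; the last joint's range is limited). The gripper opens to 85 mm and grips with 20 to 120 N. Pads are 22 mm wide; open, the fingers measure 114 mm over their backs; the gripper's body (76 mm by 85 mm) begins 54 mm behind the grasp point. The pads swing forward as they close: fully open they stand 13 mm farther back than shut.
Start: joints at [-1.265, 0.053, 1.613, -0, 1.476, -0.119], TCP at [0.258, -0.569, 0.231] pointing down, gripper open.
Joint ranges: [-3.01, 3.01], [-1.01, 2.22], [0.06, 2.58], [-1.02, 4.17], [0.09, 2.62], [-3.14, 3.14]. Speed limits (rad/s): [2.57, 2.57, 3.14, 3.14, 3.14, 3.14].

### API

Orientations are given as a rotation vector (axis times angle).
In Python, from station import ctrl, optics gives the robot as it stands. The module is installed in compiled form; this text tells all that it offers.
- The arm moves only by the shell command python3 -m handwheel 'ROWS' [OPENING] [FORCE]. ROWS is JSON, one flat list of numbers, 6 for each row, row after row: the shift along the tool's x, y, z in m, then the turn, a rotation vector about the tool's x, y, z in degrees. A call has 1 to 20 rows; each row shifts and turns the commanded pose from where the row before left it, along the tool's axes as they then stand; what a row does not reach is not made up. A row lasts 1/10 s, in which the tool goes at most 50 mm and 8.59 degrees, less where a joint would pass 70% of its speed; a pose out of reach is approached as far as the arm can. A call is refused whole if a number of a shift passes 0.05 or a number of a turn 8.59, either way. A call with a gripper value outside its range is refused whole. OPENING is the closure, from 0 (fully open) to 1 (shut), set as the call begins (- or left out, the last holds). The fingers move at their own pace and stop on an object; FORCE is the grip in N (left out, the last holds). Time passes only in rows, so rows that do not move let the fingers close. It gives the time, the measured TCP pose, the force and the opening at its end, in the units of the state.
- ctrl.get_obs(): the state, without advancing time (a new reading comes with each control period).
- optics.get_image(name): name is "scene" or "top" or "wrist"; returns (picture, depth): 420x560x3 uint8, red, green, blue; 420x560 float32, m along the optical axis (not along the pixel's ray), 0 where there is no reading.
- optics.get_calibration(name): a dict with "fovy" (degrees; the focal length in pixels is half the picture's height over the tangent of half this angle, whatever the lens; pixels are square), "cx", "cy" (the principal point, pixels), "k1" (the pictures are not rectified: a ray, as slopes to the right and down, at radius r is drawn at 1 + k1 r^2 times it, then the intrinsics apply), "rvec" (rotation vector, rad) and "tvec" (3), from world to camera coordinates, as OpenCV has them; the wrist camera has in their place "mount" (4x4, takes a point from camera to tool coordinates, whose origin is the TCP and whose axes are the flange's). Camera axes: x right, y down, z forward; pixel columns grow to the right and rows downward; lengths in m; the calibration is good to about 2 mm. A picture is of the moment at which its call begins: read the wrist's pose just before it. get_calibration takes no time and is no camera call.
- ctrl.finish_job(): hands the job in, once; it reports no verdict.
The state is a dict: "t": time; "q": joint angles; "dq": joint speeds; "effort": joint torques, N m; "tool_pos": TCP position; "tool_rot": TCP orientation; "contact_force": force on the tool from outside, world axes, zero at the start; "wrist_torque": the same for the moment, N m; "opening": finger opening in m.
Only numpy, scipy, OpenCV 4.12 (cv2) and the standard library are available. Lean on these libraries where they do the work, as an engineer would, in place of code of your own. Each camera call takes 0.05 s, during which the arm holds its last target. There are 200 camera calls.

## Working session

There is one attempt and no reset: what is moved stays moved. The work goes in short steps, Python scripts to look and compute and a shell command to move; the robot and the scene stay as the last step left them, time stands still between calls to the robot, and variables do not carry over. Pictures are saved under pics/ and viewed, on a budget of 10 in all, crops included, one or two more only if the job needs it, and the job is handed in when it is done.

```bash
mkdir -p pics
cat > h.py <<'E'
import numpy as np, cv2
from station import ctrl, optics
def cal(n):
    c=optics.get_calibration(n); f=210/np.tan(np.radians(c['fovy'])/2); return c,f
def ext(n,obs=None):
    c,f=cal(n)
    if 'mount' in c:
        o=obs or ctrl.get_obs(); R=cv2.Rodrigues(np.array(o['tool_rot'],float))[0]; M=np.array(c['mount'])
        return R@M[:3,:3], R@M[:3,3]+np.array(o['tool_pos'])
    R=cv2.Rodrigues(np.array(c['rvec'],float))[0]; return R.T,-R.T@np.array(c['tvec']).ravel()
def slopes(n,uv):
    c,f=cal(n); d=(np.atleast_2d(uv).astype(float)-[c['cx'],c['cy']])/f; s=d.copy()
    for _ in range(30): s=d/(1+c['k1']*(s**2).sum(1,keepdims=True))
    return s
def onplane(n,uv,z,obs=None):
    R,t=ext(n,obs); s=slopes(n,uv); r=np.c_[s,np.ones(len(s))]@R.T
    return t+r*((z-t[2])/r[:,2])[:,None]
def cloud(n,depth,obs=None):
    R,t=ext(n,obs); v,u=np.mgrid[:420,:560]; s=slopes(n,np.c_[u.ravel(),v.ravel()])
    return ((np.c_[s,np.ones(len(s))]*depth.ravel()[:,None])@R.T+t).reshape(420,560,3)
def proj(n,P,obs=None):
    R,t=ext(n,obs); c,f=cal(n); p=(np.atleast_2d(P)-t)@R; s=p[:,:2]/p[:,2:]
    return s*(1+c['k1']*(s**2).sum(1,keepdims=True))*f+[c['cx'],c['cy']]
E
python3 - <<'E'
from h import *
ctrl.get_obs()
for n in('top','scene'):
    im,d=optics.get_image(n); np.savez(f'{n}0.npz',im=im,d=d)
    cv2.imwrite(f'pics/{n}0.png',im[:,:,::-1])
    R,t=ext(n); print(n,t,cal(n)[0]['k1'],(d>0).mean())
E
```

```text
top [ 0.38546242 -0.0939902   1.34819965] -0.07640453050499281 0.9959948979591837
scene [0.02589178 0.79518541 1.0356274 ] -0.12580987040654418 0.9959523809523809
```

View pics/top0.png

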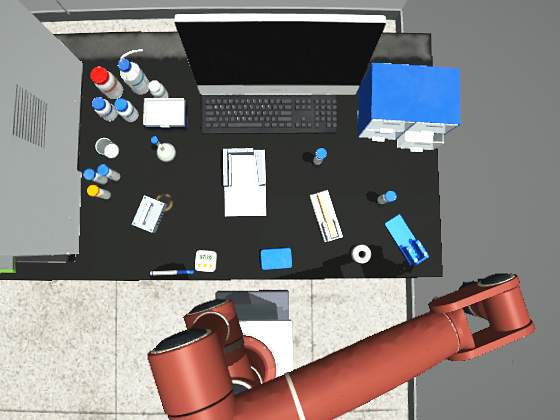

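View pics/scene0.png

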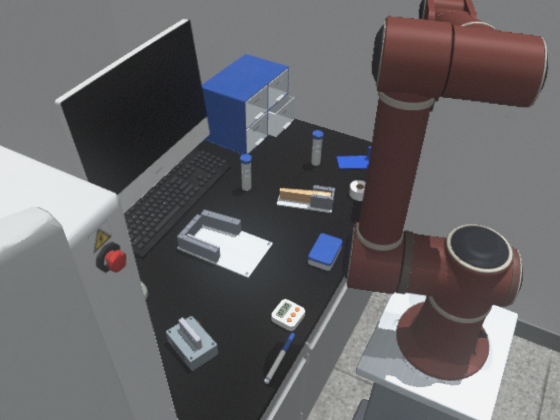

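The top view shows the cradle at (245,182) with its mouth towards the robot, the module with its handle at (150,213), and the holder with the wooden wedge at (326,215). The blue holder at (407,240) is a look-alike. There is also a white box at (165,112) with no handle, which isn't the module. Next I'll measure and enlarge.

```bash
cat > m1.py <<'E'
from h import *
z=np.load('top0.npz'); im,d=z['im'],z['d']; P=cloud('top',d)
def rect(mask,name,zz=None):
    n,l,s,c=cv2.connectedComponentsWithStats(mask.astype(np.uint8))
    for i in range(1,n):
        if s[i,4]<25: continue
        m=l==i; p=P[m]; zm=np.median(p[:,2]) if zz is None else zz
        v,u=np.nonzero(m); q=onplane('top',np.c_[u,v],zm)[:,:2]*1000
        r=cv2.minAreaRect(q.astype(np.float32)); print(name,s[i],'px',c[i].round(1),'zmed',zm.round(4),'rect',np.round(r[0],1),np.round(r[1],1),round(r[2],2))
R,t=ext('top')
roi=np.zeros((420,560),bool)
def box(u0,u1,v0,v1):
    b=roi.copy(); b[v0:v1,u0:u1]=1; return b
Z=P[:,:,2]
print('bench z',np.median(Z[box(190,215,170,230)]))
g=im.max(2)>110
B=box(215,275,140,225); rect(B&(Z>.035),'rails'); rect(B&g&(Z<.03),'base',.006); rect(B&(g|(Z>.03)),'all')
B=box(125,180,185,240); rect(B&(Z>.03)&(Z<.055),'mod'); rect(B&(Z>.058),'handle',.073)
B=box(300,350,180,250); rect(B&(Z>.043),'pocket',.048); rect(B&g,'all'); 
hsv=cv2.cvtColor(im,cv2.COLOR_RGB2HSV); w=(hsv[:,:,0]>8)&(hsv[:,:,0]<25)&(hsv[:,:,1]>70)
rect(B&w,'wood',.04)
out=[]
for (u0,u1,v0,v1) in((210,280,140,225),(120,190,175,260),(295,365,175,260)):
    out.append(cv2.resize(im[v0:v1,u0:u1],(266,340),interpolation=cv2.INTER_CUBIC))
cv2.imwrite('pics/crop1.png',np.hstack(out)[:,:,::-1])
E
python3 m1.py
```

```text
bench z -0.00036731267445977434
rails [223 148  31  39 386] px [231.1 161.4] zmed 0.0469 rect [633.2   6.5] [120.6  94.3] 0.32
rails [255 150  10  35 225] px [259.7 166.9] zmed 0.0477 rect [632.3 -61.1] [110.6  19.8] 6.79Traceback (most recent call last):
  File "m1.py", line 17, in <module>
    B=box(215,275,140,225); rect(B&(Z>.035),'rails'); rect(B&g&(Z<.03),'base',.006); rect(B&(g|(Z>.03)),'all')
                                                      ~~~~^^^^^^^^^^^^^^^^^^^^^^^^^
  File "m1.py", line 9, in rect
    r=cv2.minAreaRect(q.astype(np.float32)); print(name,s[i],'px',c[i].round(1),'zmed',zm.round(4),'rect',np.round(r[0],1),np.round(r[1],1),round(r[2],2))
                                                                                       ^^^^^^^^
AttributeError: 'float' object has no attribute 'round'
```

```bash
sed -i 's/zm.round(4)/round(float(zm),4)/' m1.py; python3 m1.py
```

```text
bench z -0.00036731267445977434
rails [223 148  31  39 386] px [231.1 161.4] zmed 0.0469 rect [633.2   6.5] [120.6  94.3] 0.32
rails [255 150  10  35 225] px [259.7 166.9] zmed 0.0477 rect [632.3 -61.1] [110.6  19.8] 6.79
base [ 224  150   42   67 2148] px [245.1 187.6] zmed 0.006 rect [588.8 -11.2] [131.7 214.5] 89.74
all [ 223  148   43   69 2787] px [244.2 182. ] zmed 0.0068 rect [592.5  -9.8] [221.1 135.6] 0.3
mod [131 195  34  38 627] px [148.5 213.7] zmed 0.0393 rect [488.2 287.5] [ 74.9 100.8] 67.64
handle [139 202  14  23 121] px [145.  212.8] zmed 0.073 rect [488.4 287.4] [16.7 71.9] 66.49
pocket [322 219  21  23 164] px [332.5 230.2] zmed 0.048 rect [ 434.4 -285.4] [61.6 49.2] 16.26
all [310 190  33  52 948] px [325.7 215.5] zmed 0.0152 rect [ 480.4 -269.6] [160.   62.9] 17.44
wood [317 194  10  29  39] px [321.3 207.7] zmed 0.04 rect [ 502.5 -253.4] [92.2  4. ] 17.51
```

View pics/crop1.png

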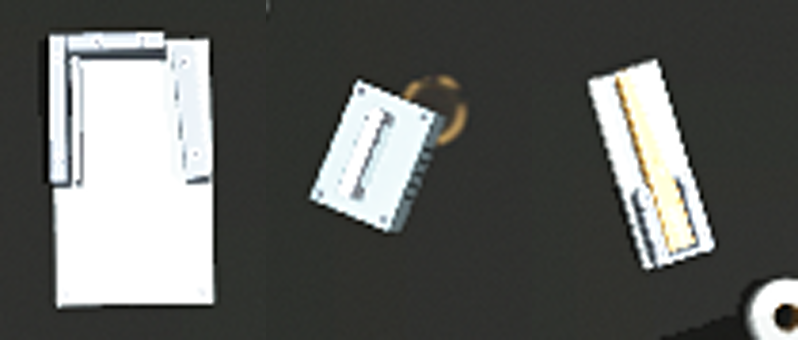

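The enlarged crop confirms the identification. The grey holder with the wooden wedge has its pocket at the near end, and the cradle's straight rail is on the left with the slanted rail on the right. The module has its bridge handle, and the sizes agree with the brief. Next is the motion geometry.

```bash
cat >> h.py <<'E'
def plan(p,yaw):
    """tool-axis turn/shift needed to reach TCP p (m) with tool x at world yaw (deg, mod 180), tool down"""
    o=ctrl.get_obs(); R=cv2.Rodrigues(np.array(o['tool_rot'],float))[0]; best=None
    for k in(0,180,-180):
        a=np.radians(yaw+k); T=np.array([[np.cos(a),np.sin(a),0],[np.sin(a),-np.cos(a),0],[0,0,-1.]])
        rv=np.degrees(cv2.Rodrigues(R.T@T)[0].ravel())
        if best is None or np.linalg.norm(rv)<np.linalg.norm(best[0]): best=(rv,T)
    rv,T=best; d=np.array(p)-o['tool_pos']
    print('t',round(o['t'],2),'pos',np.round(o['tool_pos'],4),'yaw',round(np.degrees(np.arctan2(R[1,0],R[0,0])),2),'F',np.round(o['contact_force'],1),'open',round(o['opening'],4))
    print('turn deg',rv.round(2),'then shift mm',(T.T@d*1000).round(1),'| shift in present axes',(R.T@d*1000).round(1))
E
python3 - <<'E'
from h import *
plan([.488,.2875,.25],-22.4)
print(np.round(ctrl.get_obs()['tool_rot'],3)); print(np.round(cal('wrist')[0]['mount'],3),cal('wrist')[0]['fovy'])
E
```

```text
t 0.1 pos [ 0.2574 -0.5689  0.2302] yaw 24.34 F [ 0.1 -0.3 -0. ] open 0.0851
turn deg [-1.100e-01  3.000e-02  4.674e+01] then shift mm [-113.2 -879.7  -19.8] | shift in present axes [ 563.1 -685.3  -18.4]
[-3.069 -0.662  0.   ]
[[-0.001 -0.96  -0.28   0.072]
 [ 1.    -0.001 -0.001 -0.   ]
 [ 0.    -0.28   0.96  -0.143]
 [ 0.     0.     0.     1.   ]] 63.315794143181655
```

```bash
python3 -m handwheel '[0,0,0,0,0,7.79, 0,0,0,0,0,7.79, 0,0,0,0,0,7.79, 0,0,0,0,0,7.79, 0,0,0,0,0,7.79, 0,0,0,0,0,7.79]' 0 60
python3 -m handwheel '[-0.0063,-0.0489,-0.001,0,0,0, -0.0063,-0.0489,-0.001,0,0,0, -0.0063,-0.0489,-0.001,0,0,0, -0.0063,-0.0489,-0.001,0,0,0, -0.0063,-0.0489,-0.001,0,0,0, -0.0063,-0.0489,-0.001,0,0,0, -0.0063,-0.0489,-0.001,0,0,0, -0.0063,-0.0489,-0.001,0,0,0, -0.0063,-0.0489,-0.001,0,0,0, -0.0063,-0.0489,-0.001,0,0,0, -0.0063,-0.0489,-0.001,0,0,0, -0.0063,-0.0489,-0.001,0,0,0, -0.0063,-0.0489,-0.001,0,0,0, -0.0063,-0.0489,-0.001,0,0,0, -0.0063,-0.0489,-0.001,0,0,0, -0.0063,-0.0489,-0.001,0,0,0, -0.0063,-0.0489,-0.001,0,0,0, -0.0063,-0.0489,-0.001,0,0,0, 0,0,0,0,0,0]'
cat > m2.py <<'E'
from h import *
plan([.488,.2875,.15],-22.4); o=ctrl.get_obs(); print(np.round(o['q'],2))
im,d=optics.get_image('wrist'); P=cloud('wrist',d,o); Z=P[:,:,2]; np.savez('w1.npz',im=im,d=d,P=P)
near=np.hypot(P[:,:,0]-.488,P[:,:,1]-.2875)<.09
for nm,m in(('handle',near&(Z>.064)&(Z<.085)),('mod',near&(Z>.03)&(Z<.085))):
    zz=np.median(Z[m]); q=P[m][:,:2]*1000; n,l,s,c=cv2.connectedComponentsWithStats(m.astype(np.uint8)); k=1+s[1:,4].argmax(); v,u=np.nonzero(l==k)
    zz=np.median(Z[l==k]); r=cv2.minAreaRect((onplane('wrist',np.c_[u,v],zz,o)[:,:2]*1000).astype(np.float32)); print(nm,s[k],c[k].round(),zz,np.round(r[0],1),np.round(r[1],1),round(r[2],2))
cv2.imwrite('pics/w1.png',im[:,:,::-1])
E
python3 m2.py
```

```text
t: 0.7
tool_pos: [0.2575, -0.5691, 0.2305]
tool_rot: [-3.079, 0.619, 0.001]
contact_force: [-0.4, -0.9, 0.1]
opening: 0.0856
t: 2.6
tool_pos: [0.488, 0.2919, 0.2477]
tool_rot: [-3.083, 0.602, 0.004]
contact_force: [-0.3, -1.2, 0.7]
opening: 0.0854
t 2.6 pos [0.488  0.2919 0.2477] yaw -22.09 F [-0.3 -1.2  0.7] open 0.0854
turn deg [0.02 0.14 0.31] then shift mm [ 1.7  4.1 97.7] | shift in present axes [ 1.9  4.1 97.7]
[ 0.41 -0.09  1.73  0.    1.51  2.36]
handle [273 137  13  74 896] [279. 173.] 0.07291970735342054 [491.4 290. ] [11.2 70.9] 67.64
mod [ 244  119   70   95 6274] [278. 166.] 0.04018636956269961 [491.8 290.2] [69.8 99.6] 67.86
```

View pics/w1.png

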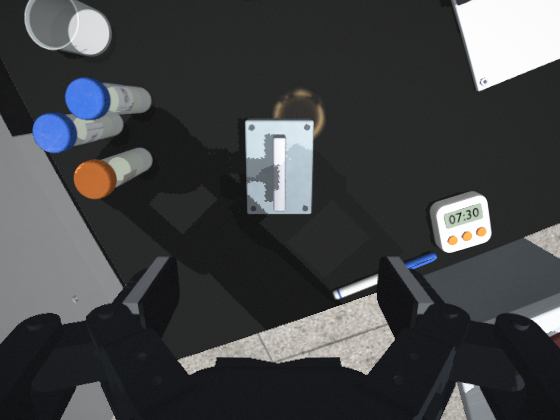

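The wrist view shows the module at (280,167) with its bar along the image vertical. The size fits: 99.6 x 69.8 mm, and the handle top is at 73 mm. I'll centre roughly, descend and re-measure at rest.

```bash
python3 -m handwheel '[0.002,0.002,0.03,0,0,0, 0.002,0,0.03,0,0,0, 0,0,0.03,0,0,0, 0,0,0,0,0,0, 0,0,0,0,0,0]' 0.55
sed -i 's/w1\./w2./g' m2.py; sed -i 's/plan(.*15\],-22.4)/plan([.4915,.29,.047],-22.3)/' m2.py; python3 m2.py
```

```text
t: 3.15
tool_pos: [0.4908, 0.2833, 0.1593]
tool_rot: [3.081, -0.612, -0.001]
contact_force: [-0.1, -0.4, 0.3]
opening: 0.0384
t 3.15 pos [0.4908 0.2833 0.1593] yaw -22.46 F [-0.1 -0.4  0.3] open 0.0384
turn deg [ 0.05  0.04 -0.16] then shift mm [ -1.9  -6.5 112.3] | shift in present axes [ -1.8  -6.6 112.3]
[ 0.39 -0.03  1.82 -0.    1.35  2.36]
handle [ 260  158   18   98 1635] [269. 206.] 0.07294065130377145 [491.9 290.2] [11.7 71.8] 67.46
mod [  224   133    91   123 10457] [270. 192.] 0.04025161329386234 [491.1 290.3] [ 69.6 101.3] 67.91
```

```bash
python3 -m handwheel '[-0.002,-0.0065,0.03,0,0,0, 0,0,0.03,0,0,0, 0,0,0.02,0,0,0, 0,0,0.016,0,0,0, 0,0,0.008,0,0,0, 0,0,0.008,0,0,0, 0,0,0,0,0,0, 0,0,0,0,0,0]'
python3 -m handwheel '[0,0,0,0,0,0, 0,0,0,0,0,0, 0,0,0,0,0,0, 0,0,0,0,0,0, 0,0,0,0,0,0, 0,0,0,0,0,0]' 1 70
python3 -m handwheel '[0,0,-0.004,0,0,0, 0,0,-0.008,0,0,0, 0,0,-0.015,0,0,0, 0,0,-0.02,0,0,0, 0,0,-0.02,0,0,0, 0,0,-0.02,0,0,0, 0,0,-0.01,0,0,0, 0,0,0,0,0,0, 0,0,0,0,0,0]'
```

```text
t: 4.0
tool_pos: [0.4924, 0.2912, 0.0482]
tool_rot: [-3.081, 0.61, -0.002]
contact_force: [0.1, 0.6, -0.2]
opening: 0.0381
t: 4.6
tool_pos: [0.4922, 0.2911, 0.0481]
tool_rot: [-3.081, 0.61, -0.001]
contact_force: [-1.5, -1.7, 6.1]
opening: 0.0106
t: 5.5
tool_pos: [0.4914, 0.2908, 0.1439]
tool_rot: [3.081, -0.61, -0.001]
contact_force: [-0.4, -0.6, -4.1]
opening: 0.0107
```

Run:
```python
from h import *
plan([.52,-.004,.19],0)
```

```text
t 5.5 pos [0.4914 0.2908 0.1439] yaw -22.4 F [-0.4 -0.6 -4.1] open 0.0107
turn deg [ 2.00e-02  3.00e-02 -2.24e+01] then shift mm [ 28.6 294.8 -46.1] | shift in present axes [138.8 261.7 -46.1]
```

```bash
python3 -m handwheel '[0,0,-0.015,0,0,0, 0,0,-0.02,0,0,0, 0,0,-0.011,0,0,0, 0,0,0,0,0,-3.7, 0,0,0,0,0,-5.5, 0,0,0,0,0,-5.5, 0,0,0,0,0,-4.7, 0,0,0,0,0,-3, 0,0,0,0,0,0]'
python3 -m handwheel '[0.0013,0.014,0,0,0,0, 0.0026,0.025,0,0,0,0, 0.0029,0.03,0,0,0,0, 0.0029,0.03,0,0,0,0, 0.0029,0.03,0,0,0,0, 0.0029,0.03,0,0,0,0, 0.0029,0.03,0,0,0,0, 0.0029,0.03,0,0,0,0, 0.0029,0.03,0,0,0,0, 0.0029,0.03,0,0,0,0, 0.0015,0.016,0,0,0,0, 0,0,0,0,0,0, 0,0,0,0,0,0, 0,0,0,0,0,0]'
cat > m3.py <<'E'
from h import *
o=ctrl.get_obs(); im,d=optics.get_image('wrist'); P=cloud('wrist',d,o); np.savez('w3.npz',im=im,d=d,P=P); cv2.imwrite('pics/w3.png',im[:,:,::-1])
print(o['tool_pos'],o['tool_rot'])
E
python3 m3.py
```

```text
t: 6.4
tool_pos: [0.4916, 0.2909, 0.1902]
tool_rot: [3.141, -0.0, -0.001]
contact_force: [0.4, 0.4, -3.9]
opening: 0.0108
t: 7.8
tool_pos: [0.5201, -0.0036, 0.1902]
tool_rot: [-3.141, -0.0, 0.0]
contact_force: [0.6, 0.9, -2.8]
opening: 0.0107
[ 0.52007514 -0.00359461  0.19024292] [-3.14125178e+00 -2.59981262e-04  3.61399585e-04]
```

View pics/w3.png

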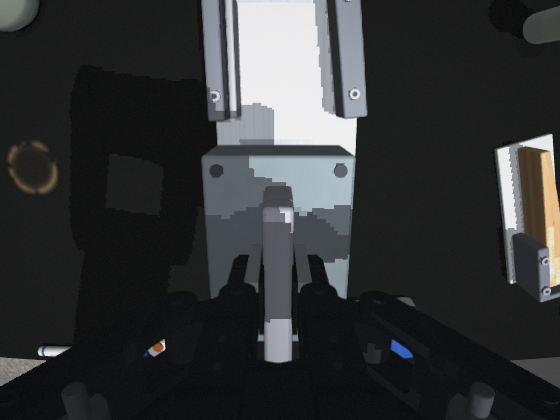

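The wrist view shows the straight rail at u 205-240 and the slanted rail at u 320-365, with rail fronts at v≈118. The held module spans u 203-355 with its front edge at v≈150. Now I'll measure the edges.

```bash
cat > m4.py <<'E'
from h import *
z=np.load('w3.npz'); im,P=z['im'],z['P']*1000; X,Y,Z=P[...,0],P[...,1],P[...,2]
m=(Z>43)&(Z<54); m[160:]=0
n,l,s,c=cv2.connectedComponentsWithStats(m.astype(np.uint8))
for i in range(1,n):
    if s[i,4]<60: continue
    print('comp',s[i],'Z',np.median(Z[l==i]).round(1),'x',X[l==i].min().round(1),X[l==i].max().round(1))
    for v in(15,35,55,75,95,105):
        w=(l[v]==i)
        if w.any(): print('  v',v,'x',X[v][w].mean().round(1),'y',Y[v][w].max().round(1),Y[v][w].min().round(1),'n',w.sum())
m=(Z>165)&(Z<200); m[230:]=0
n,l,s,c=cv2.connectedComponentsWithStats(m.astype(np.uint8)); i=1+s[1:,4].argmax()
print('module',s[i],'Z',np.median(Z[l==i]))
for v in(160,175,190,205,220):
    w=l[v]==i; print('  v',v,'x',X[v][w].mean().round(1),'y',Y[v][w].max().round(1),Y[v][w].min().round(1),'Z',Z[v][w].mean().round(1))
for u in(215,235,255,305,325,345):
    w=l[:,u]==i; print('  u',u,'front x',X[:,u][w].max().round(1),'top row',np.nonzero(w)[0].min(),'y',Y[:,u][w].mean().round(1))
# plate base edges z~6
m=(Z>2)&(Z<12)&(im.min(2)>90); m[150:]=0
for v in(60,90,110,125,140):
    w=m[v]; print(' base v',v,'x',X[v][w].mean().round(1),'y',Y[v][w].max().round(1),Y[v][w].min().round(1),'Z',np.median(Z[v][w]).round(1))
E
python3 m4.py
```

```text
comp [ 201    0   25  122 2211] Z 48.1 x 576.2 668.2
  v 15 x 657.1 y 55.2 41.6 n 19
  v 35 x 642.4 y 55.1 42.0 n 18
  v 55 x 627.6 y 54.9 41.4 n 19
  v 75 x 612.5 y 55.1 40.8 n 19
  v 95 x 597.0 y 54.2 40.5 n 18
  v 105 x 589.2 y 53.4 40.8 n 17
comp [225   0  12 119 907] Z 46.0 x 578.5 668.4
  v 15 x 657.3 y 37.9 32.3 n 8
  v 35 x 642.6 y 37.3 32.1 n 8
  v 55 x 627.7 y 37.0 31.6 n 8
  v 75 x 612.5 y 36.7 31.2 n 7
  v 95 x 597.0 y 35.8 30.8 n 7
  v 105 x 589.0 y 35.8 31.2 n 7
comp [ 334    0   33  119 3038] Z 48.0 x 578.7 668.3
  v 15 x 657.0 y -47.7 -67.5 n 27
  v 35 x 642.5 y -49.5 -69.2 n 26
  v 55 x 627.6 y -50.9 -70.5 n 26
  v 75 x 612.5 y -52.6 -72.0 n 26
  v 95 x 597.0 y -55.1 -73.7 n 24
  v 105 x 589.2 y -56.2 -75.4 n 25
comp [555  11   5  22  79] Z 45.1 x 652.7 669.1
  v 15 x 665.8 y -231.6 -232.9 n 4
module [  201   149   155    81 10927] Z 182.11276446392318
  v 160 x 566.4 y 31.0 -37.9 Z 182.1
  v 175 x 559.6 y 31.4 -37.5 Z 182.3
  v 190 x 553.0 y 31.2 -37.9 Z 183.7
  v 205 x 545.4 y 31.2 -37.8 Z 182.3
  v 220 x 538.0 y 31.3 -37.9 Z 182.2
  u 215 front x 569.0 top row 150 y 25.7
  u 235 front x 568.9 top row 150 y 16.5
  u 255 front x 569.0 top row 150 y 7.3
  u 305 front x 568.9 top row 150 y -15.7
  u 325 front x 569.0 top row 150 y -24.9
  u 345 front x 569.0 top row 150 y -34.0
 base v 60 x 628.3 y 31.0 -50.3 Z 6.2
 base v 90 x 602.0 y 31.7 -53.9 Z 6.2
 base v 110 x 584.0 y 31.3 -55.6 Z 6.3
 base v 125 x 570.3 y 54.3 -77.1 Z 6.0
 base v 140 x 556.6 y 55.2 -278.8 Z 6.0
```

```bash
cat > m5.py <<'E'
from h import *
z=np.load('w3.npz'); im,P=z['im'],z['P']*1000; X,Y,Z=P[...,0],P[...,1],P[...,2]
m=(Z>43)&(Z<54); m[160:]=0
n,l,s,c=cv2.connectedComponentsWithStats(m.astype(np.uint8))
for i,nm in zip([i for i in range(1,n) if s[i,4]>200],('rail','plate','slant')):
    L=[];R=[]
    for v in range(3,112):
        w=np.nonzero(l[v]==i)[0]
        if len(w)>4:
            L.append((X[v,w[0]],Y[v,w[0]])); R.append((X[v,w[-1]],Y[v,w[-1]]))
    for k,e,h in(('L',np.array(L),.4),('R',np.array(R),-.4)):
        a,b=np.polyfit(e[:,0]-577,e[:,1]+h,1); r=e[:,1]+h-(a*(e[:,0]-577)+b); print(nm,k,'y at x577',b.round(2),'slope',a.round(4),'rms',r.std().round(2))
for nm,us in(('rail',range(208,222)),('slant',range(344,364))):
    print(nm,'front',[ (round(float(X[:,u][(m[:,u])].min()),1),int(np.nonzero(m[:,u])[0].max())) for u in us])
# end of base? left edge of base at z=6 for rows 120-145
e=[]
for v in range(122,146):
    w=np.nonzero((Z[v]>2)&(Z[v]<10)&(im[v].min(1)>70)&(np.abs(np.arange(560)-285)<75))[0]; e.append((X[v,w[0]],Y[v,w[0]],Y[v,w[-1]]))
e=np.array(e); print('base edge L/R y',np.median(e,0),np.polyfit(e[:,0],e[:,1],1)[0],np.polyfit(e[:,0],e[:,2],1)[0])
E
python3 m5.py
```

```text
rail L y at x577 54.23 slope 0.0188 rms 0.44
rail R y at x577 39.99 slope 0.0196 rms 0.24
plate L y at x577 36.23 slope 0.0194 rms 0.39
plate R y at x577 30.25 slope 0.018 rms 0.31
slant L y at x577 -56.56 slope 0.1145 rms 0.28
slant R y at x577 -76.7 slope 0.1124 rms 0.46
rail front [(579.5, 117), (577.2, 120), (576.3, 121), (576.4, 121), (576.3, 121), (576.3, 121), (576.4, 121), (576.3, 121), (576.3, 121), (576.4, 121), (576.4, 121), (576.3, 121), (576.3, 121), (576.2, 121)]
slant front [(578.7, 118), (578.7, 118), (578.7, 118), (578.8, 118), (578.8, 118), (578.8, 118), (578.7, 118), (578.7, 118), (578.7, 118), (579.6, 117), (579.6, 117), (579.6, 117), (579.6, 117), (579.6, 117), (579.6, 117), (579.6, 117), (579.6, 117), (580.4, 116), (580.5, 116), (580.5, 116)]
base edge L/R y [562.41675049  54.57317072 -77.14045709] 1.2194476545256492 -0.0006991234277330995
```

```bash
python3 -m handwheel '[0,0,0,0,0,-1, 0.01,0,0,0,0,0, 0.02,0,0.01,0,0,0, 0.025,0,0.01,0,0,0, 0.025,0,0.02,0,0,0, 0.016,0,0.02,0,0,0, 0.01,0.004,0.015,0,0,0, 0,0,0,0,0,0, 0,0,0,0,0,0, 0,0,0,0,0,0]'
python3 - <<'E'
from h import *
plan([.626,-.006,.0545],1.0)
o=ctrl.get_obs(); im,d=optics.get_image('wrist'); P=cloud('wrist',d,o)*1000; np.savez('w4.npz',im=im,d=d,P=P); cv2.imwrite('pics/w4.png',im[:,:,::-1])
E
```

```text
t: 8.85
tool_pos: [0.6269, -0.006, 0.1165]
tool_rot: [3.141, 0.028, 0.002]
contact_force: [-0.7, 0.0, -3.1]
opening: 0.0104
t 8.85 pos [ 0.6269 -0.006   0.1165] yaw 1.02 F [-0.7  0.  -3.1] open 0.0104
turn deg [ 0.01 -0.09  0.02] then shift mm [-0.9  0.  62. ] | shift in present axes [-1. -0. 62.]
```

View pics/w4.png

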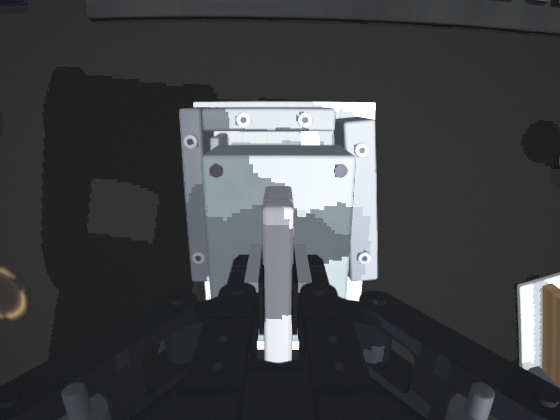

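The module hangs over the bay, with the stop at v≈110-130, rails at u≈185-205 and 350-375, and the module's front edge at v≈150. Checking numbers before lowering.

Run:
```python
from h import *
P=np.load('w4.npz')['P']; X,Y,Z=P[...,0],P[...,1],P[...,2]
m=(Z>44)&(Z<52)
for u in(225,240,280,320): 
    w=np.nonzero(m[95:145,u])[0]+95; print('stop u',u,'x near',X[w.max(),u].round(1),'far',X[w.min(),u].round(1),'y',Y[w.max(),u].round(1))
for v in(160,200,240,265):
    w=np.nonzero(m[v,180:212])[0]+180; k=np.nonzero(m[v,345:385])[0]+345
    print('v',v,'x',X[v,w].mean().round(1),'railL outer y',Y[v,w[0]].round(1),'inner vis',Y[v,w[-1]].round(1),'| slant outer',Y[v,k[-1]].round(1))
t=(Z>100)&(Z<114); t[235:]=0
for v in(165,200,230):
    w=np.nonzero(t[v,195:365])[0]+195; print('mod y',Y[v,w[0]].round(1),Y[v,w[-1]].round(1),'z',Z[v,w].mean().round(1))
print('front',[X[:,u][t[:,u]].max().round(1) for u in(215,245,310,340)])
```

```text
stop u 225 x near 681.1 far 694.3 y 27.9
stop u 240 x near 681.3 far 694.5 y 18.6
stop u 280 x near 681.6 far 694.8 y -6.0
stop u 320 x near 682.2 far 695.3 y -30.4
v 160 x 662.4 railL outer y 55.9 inner vis 43.2 | slant outer -66.3
v 200 x 636.2 railL outer y 54.1 inner vis 43.4 | slant outer -69.1
v 240 x 608.3 railL outer y 54.0 inner vis 43.0 | slant outer -72.3
v 265 x 589.6 railL outer y 53.7 inner vis 41.8 | slant outer -74.1
mod y 29.0 -39.8 z 108.7
mod y 29.1 -39.7 z 108.3
mod y 29.0 -39.8 z 108.5
front [np.float64(675.3), np.float64(675.5), np.float64(676.0), np.float64(676.4)]
```

```bash
python3 -m handwheel '[0,0.0008,0.01,0,0,0, 0,0,0.018,0,0,0, 0,0,0.015,0,0,0, 0,0,0.008,0,0,0, 0,0,0.005,0,0,0, 0,0,0.003,0,0,0, 0,0,0.001,0,0,0, 0,0,0.001,0,0,0, 0,0,0,0,0,0, 0,0,0,0,0,0, 0,0,0,0,0,0]'
```

```text
t: 10.0
tool_pos: [0.6266, -0.007, 0.0547]
tool_rot: [3.141, 0.027, 0.001]
contact_force: [-0.4, -0.3, -3.8]
opening: 0.0106
```

Still carrying the weight. I'll lower in half-millimetre steps.

```bash
python3 -m handwheel '[0,0,0.0005,0,0,0, 0,0,0.0005,0,0,0, 0,0,0,0,0,0, 0,0,0,0,0,0]'; python3 -m handwheel '[0,0,0.0005,0,0,0, 0,0,0,0,0,0, 0,0,0,0,0,0]'
```

```text
t: 10.4
tool_pos: [0.6269, -0.0071, 0.0542]
tool_rot: [3.141, 0.027, 0.002]
contact_force: [-1.3, -0.2, 2.5]
opening: 0.0104
t: 10.7
tool_pos: [0.6271, -0.0072, 0.0541]
tool_rot: [3.141, 0.027, 0.002]
contact_force: [-2.1, -0.7, 5.3]
opening: 0.0107
```

Down. Release, partly open, and lift.

```bash
python3 -m handwheel '[0,0,0,0,0,0, 0,0,0,0,0,0, 0,0,0,0,0,0, 0,0,0,0,0,0]' 0.55
python3 -m handwheel '[0,0,-0.005,0,0,0, 0,0,-0.015,0,0,0, 0,0,-0.03,0,0,0, 0,0,-0.04,0,0,0, 0,0,-0.04,0,0,0, 0,0,-0.02,0,0,0, 0,0,0,0,0,0, 0,0,0,0,0,0]'
python3 - <<'E'
from h import *
o=ctrl.get_obs(); im,d=optics.get_image('wrist'); P=cloud('wrist',d,o)*1000; X,Y,Z=P[...,0],P[...,1],P[...,2]; np.savez('w5.npz',im=im,P=P)
m=(Z>44)&(Z<52)
n,l,s,c=cv2.connectedComponentsWithStats(m.astype(np.uint8)); i=[j for j in range(1,n) if s[j,4]>300]; print(s[i],[Z[l==j].mean().round(1) for j in i])
N=(np.hypot(X-626,Y+6)<75)
def edges(nm,m,xs):
    L=[];R=[]
    for x in xs:
        k=m&(abs(X-x)<1.5)
        if k.any(): L.append((x,Y[k].max()+.2)); R.append((x,Y[k].min()-.2))
    for t,e in(('L',L),('R',R)):
        a,b=np.polyfit(np.array(e)[:,0]-577,np.array(e)[:,1],1); print(nm,t,'y@577',b.round(2),'slope',a.round(4))
t=N&(Z>42)&(Z<49)&(Y<35)&(Y>-45)
edges('rail',(m&(Y>36.5)),range(582,670,3)); edges('module',N&(Z>40)&(Z<50)&(Y<30.5+.018*(X-577)-1)&(Y>-46),range(600,665,3))
edges('slant',m&(Y<-46),range(582,680,3))
k=abs(Y+6-0)<25
hd=N&(Z>66)&(Z<90); r=cv2.minAreaRect(P[hd][:,:2].astype(np.float32)); print('handle',r, np.median(Z[hd]))
b=abs(Y-15)<1
for y in(20,10,-20,-30):
    b=abs(Y-y)<1; q=X[b&(Z>40)&(Z<52)&(X>640)]; q=np.sort(q); g=np.diff(q); j=g.argmax(); print('y',y,'gap',q[j].round(1),q[j+1].round(1))
crop=im[:, :]; cv2.imwrite('pics/w5.png',crop[:,:,::-1])
E
```

```text
t: 11.1
tool_pos: [0.6262, -0.0069, 0.0525]
tool_rot: [-3.141, -0.027, 0.001]
contact_force: [0.1, 0.1, -0.6]
opening: 0.0384
t: 11.9
tool_pos: [0.6266, -0.007, 0.2038]
tool_rot: [3.141, 0.027, 0.003]
contact_force: [0.1, 0.5, -0.7]
opening: 0.0382
[[   0   86   32   53  645]
 [ 206  106  112  129 3518]
 [ 323  114   28  121 2681]
 [ 228  127   10  105  693]
 [ 238  128   80  107 6833]
 [ 529  325   13   44  465]] [np.float64(48.2), np.float64(48.1), np.float64(48.0), np.float64(45.9), np.float64(46.0), np.float64(47.6)]
rail L y@577 29.13 slope 0.8055
rail R y@577 36.98 slope -0.0047
module L y@577 27.44 slope 0.0164
module R y@577 -42.09 slope 0.0152
slant L y@577 -56.42 slope 0.1109
slant R y@577 -11.16 slope -2.1979
handle ((626.0578002929688, -6.802755832672119), (72.38096618652344, 11.682212829589844), 0.7849281430244446) 78.82876606221039
y 20 gap 675.7 681.8
y 10 gap 675.7 682.0
y -20 gap 676.3 682.4
y -30 gap 676.5 682.7
```

View pics/w5.png

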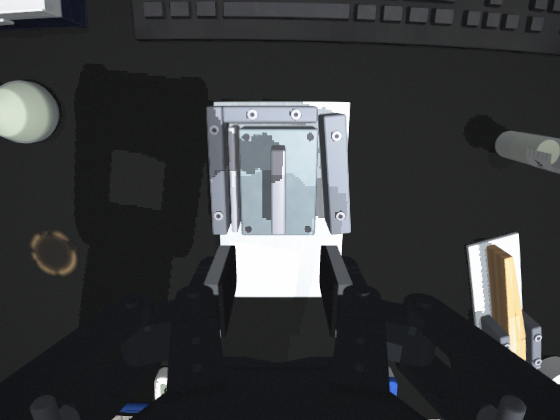

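The module sits square in the bay: handle (279,190), about 6 mm from the stop, sprung plate clear on the left and a 14 mm mouth gap on the right. Now to the wedge.

Run:
```python
from h import *
plan([.475,-.27,.23],17.4)
```

```text
t 11.95 pos [ 0.6258 -0.0069  0.2021] yaw 1.0 F [-0.6  0.1 -0.1] open 0.0382
turn deg [ -0.02   0.07 -16.4 ] then shift mm [-222.6  205.9  -27.9] | shift in present axes [-155.4  260.4  -27.8]
```

```bash
python3 -m handwheel '[0,0,-0.014,0,0,-8.2, 0,0,-0.014,0,0,-8.2, -0.0318,0.0294,0,0,0,0, -0.0318,0.0294,0,0,0,0, -0.0318,0.0294,0,0,0,0, -0.0318,0.0294,0,0,0,0, -0.0318,0.0294,0,0,0,0, -0.0318,0.0294,0,0,0,0, -0.0318,0.0294,0,0,0,0, 0,0,0,0,0,0, 0,0,0,0,0,0, 0,0,0,0,0,0]'
python3 - <<'E'
from h import *
o=ctrl.get_obs(); print(o['tool_pos'],o['tool_rot']); im,d=optics.get_image('wrist'); P=cloud('wrist',d,o)*1000; np.savez('w6.npz',im=im,P=P); cv2.imwrite('pics/w6.png',im[:,:,::-1])
X,Y,Z=P[...,0],P[...,1],P[...,2]
hsv=cv2.cvtColor(im,cv2.COLOR_RGB2HSV)
w=(Z>32)&(Z<44)&(np.hypot(X-480,Y+270)<100)
n,l,s,c=cv2.connectedComponentsWithStats(w.astype(np.uint8)); 
for j in range(1,n):
    if s[j,4]>150: q=P[l==j]; print(s[j],c[j].round(),np.median(q[:,2]),cv2.minAreaRect(q[:,:2].astype(np.float32)),np.median(hsv[l==j],axis=0))
w=(Z>45)&(Z<52)&(np.hypot(X-480,Y+270)<100)
n,l,s,c=cv2.connectedComponentsWithStats(w.astype(np.uint8)); 
for j in range(1,n):
    if s[j,4]>50: q=P[l==j]; print('cheek',s[j],np.median(q[:,2]),cv2.minAreaRect(q[:,:2].astype(np.float32)))
E
```

```text
t: 13.15
tool_pos: [0.4755, -0.2689, 0.2295]
tool_rot: [-3.103, -0.476, 0.002]
contact_force: [0.3, 0.4, -0.7]
opening: 0.0384
[ 0.47547698 -0.2688647   0.22948988] [-3.10327204e+00 -4.76085231e-01  2.05201193e-03]
[ 270   92   24  149 2496] [281. 174.] 39.951067886177 ((482.5765380859375, -270.72747802734375), (148.16790771484375, 24.568363189697266), 16.80651092529297) [ 19.  88. 232.]
cheek [ 258  188   50   59 1513] 47.913202923048516 ((436.3558349609375, -284.79937744140625), (61.98753356933594, 48.67766189575195), 16.471309661865234)
```

View pics/w6.png

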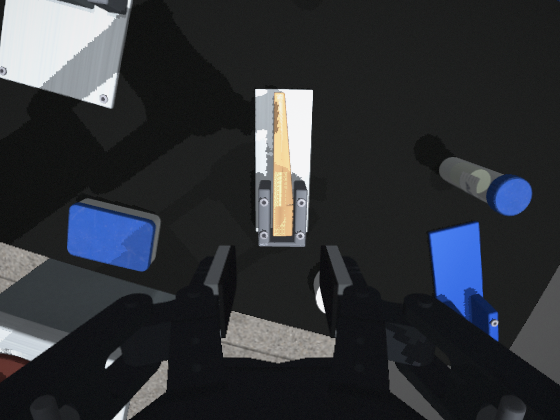

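The wedge's thin tip is at (279,93) and its head at (283,235) between the cheeks. The straight side is on the left and the slope on the right, as needed. The blue holder is at (465,270). Fitting the edges.

Run:
```python
from h import *
z=np.load('w6.npz'); P=z['P']; X,Y,Z=P[...,0],P[...,1],P[...,2]
w=(Z>36)&(Z<44)&(np.hypot(X-480,Y+270)<100)
n,l,s,c=cv2.connectedComponentsWithStats(w.astype(np.uint8)); m=l==1+s[1:,4].argmax()
L=[];R=[]
for v in range(98,180):
    k=np.nonzero(m[v])[0]; L.append(P[v,k[0]]); R.append(P[v,k[-1]])
L,R=np.array(L),np.array(R)
for nm,e in(('L',L),('R',R)):
    a,b=np.polyfit(e[:,0]-480,e[:,1],1); print(nm,'deg',np.degrees(np.arctan(a)).round(2),'y@480',b.round(2), 'rms',(e[:,1]-np.polyval((a,b),e[:,0]-480)).std().round(2))
a,b=np.polyfit(L[:,0]-480,L[:,1],1); th=np.arctan(a); u=np.array([np.cos(th),np.sin(th)]); nrm=np.array([-u[1],u[0]])
q=P[m][:,:2]; so=q@u; print('tip s',so.max(),'tail',so.min(),'len',np.ptp(so))
o=np.array([480,b]); tip=o+u*(so.max()+.4-o@u)+nrm*.4; print('tip pt',tip.round(1))
for back in(0,40,62,110):
    pt=tip-u*back; k=(abs(q@u-pt@u)<1); t=(q[k]-tip)@nrm; print(back,'y range in wedge',t.min().round(2),t.max().round(2))
nose=tip-62*u-8.1*nrm; print('nose',nose.round(1),'yaw',np.degrees(th))
plan([nose[0]/1000,nose[1]/1000,.013],np.degrees(th))
```

```text
L deg 16.16 y@480 -261.54 rms 0.3
R deg 22.23 y@480 -279.47 rms 0.31
tip s 462.24735499364476 tail 318.17423812571155 len 144.0731168679332
tip pt [ 551.3 -240.5]
0 y range in wedge -7.62 -1.03
40 y range in wedge -13.44 0.12
62 y range in wedge -16.02 -0.28
110 y range in wedge -20.62 -1.14
nose [ 494.  -265.5] yaw 16.15636315287184
t 13.2 pos [ 0.4758 -0.2687  0.2298] yaw 17.49 F [-0.3 -0.   0.3] open 0.0382
turn deg [-0.09  0.04  1.33] then shift mm [ 18.4   2.  216.8] | shift in present axes [ 18.5   2.8 216.8]
```

```bash
python3 -m handwheel '[0,0,0,0,0,1.1, 0.0185,0.002,0.02,0,0,0, 0,0,0.04,0,0,0, 0,0,0.045,0,0,0, 0,0,0.04,0,0,0, 0,0,0.03,0,0,0, 0,0,0.02,0,0,0, 0,0,0.0115,0,0,0, 0,0,0.006,0,0,0, 0,0,0.003,0,0,0, 0,0,0.002,0,0,0, 0,0,0,0,0,0, 0,0,0,0,0,0]'
python3 - <<'E'
from h import *
plan([.494,-.2655,.0115],16.4)
E
```

```text
t: 14.5
tool_pos: [0.4944, -0.2671, 0.0143]
tool_rot: [3.109, 0.445, 0.002]
contact_force: [-0.5, -0.6, 0.4]
opening: 0.0382
t 14.5 pos [ 0.4944 -0.2671  0.0143] yaw 16.3 F [-0.5 -0.6  0.4] open 0.0382
turn deg [ 0.08 -0.06 -0.1 ] then shift mm [ 0.  -1.7  2.8] | shift in present axes [ 0.  -1.7  2.8]
```

```bash
python3 -m handwheel '[0,-0.0015,0.001,0,0,0, 0,0,0.001,0,0,0, 0,0,0,0,0,0, 0,0,0,0,0,0]' 0.55 60; python3 -m handwheel '[0,0,0,0,0,0, 0,0,0,0,0,0, 0,0,0,0,0,0, 0,0,0,0,0,0, 0,0,0,0,0,0]' 1 60
python3 -m handwheel '[0,0,-0.005,0,0,0, 0,0,-0.01,0,0,0, 0,0,-0.02,0,0,0, 0,0,-0.03,0,0,0, 0,0,-0.035,0,0,0, 0,0,-0.03,0,0,0, 0,0,-0.01,0,0,0, 0,0,0,0,0,0, 0,0,0,0,0,0, 0,0,0,0,0,0]'
cat > m7.py <<'E'
from h import *
import sys
o=ctrl.get_obs(); T=np.array(o['tool_pos'])*1000; Rm=cv2.Rodrigues(np.array(o['tool_rot'],float))[0]
print('TCP',T.round(1),'yaw',np.degrees(np.arctan2(Rm[1,0],Rm[0,0])).round(2),'open',o['opening'],o['contact_force'])
im,d=optics.get_image('wrist'); P=cloud('wrist',d,o)*1000; np.savez('w7.npz',im=im,P=P); cv2.imwrite('pics/%s.png'%sys.argv[1],im[:,:,::-1])
Q=(P-T)@Rm   # tool coords: x ahead, y right(down view), z down
hsv=cv2.cvtColor(im,cv2.COLOR_RGB2HSV); wood=(hsv[...,0]>8)&(hsv[...,0]<28)&(hsv[...,1]>50)&(Q[...,0]>12)&(Q[...,0]<75)&(abs(Q[...,1])<25)&(Q[...,2]>-45)&(Q[...,2]<-8)
q=Q[wood]; print(len(q)); top=q[:,2]; print('z top pct',np.percentile(top,[5,50,95]).round(1))
x=np.arange(22,60,2); L=[q[abs(q[:,0]-i)<1][:,1].min() for i in x]; R=[q[abs(q[:,0]-i)<1][:,1].max() for i in x]
for n,e in(('L',L),('R',R)):
    a,b=np.polyfit(x,e,1); print(n,'edge y@x0',b.round(2),'y@62',(a*62+b).round(2),'deg(tool)',np.degrees(np.arctan(a)).round(2))
print('tip x',np.percentile(q[:,0],99.7))
pz=[(i,np.median(q[abs(q[:,0]-i)<2][:,2]).round(1)) for i in(20,40,55)]; print('top z vs x',pz)
E
python3 m7.py w7
```

```text
t: 14.9
tool_pos: [0.4934, -0.2652, 0.0113]
tool_rot: [-3.11, -0.445, 0.0]
contact_force: [-0.3, 0.2, 0.5]
opening: 0.038
t: 15.4
tool_pos: [0.4937, -0.2654, 0.0116]
tool_rot: [3.109, 0.445, 0.001]
contact_force: [0.7, -0.0, 0.9]
opening: 0.016
t: 16.4
tool_pos: [0.4922, -0.2643, 0.1487]
tool_rot: [-3.107, -0.445, 0.005]
contact_force: [0.5, -0.0, -0.3]
opening: 0.0155
TCP [ 492.2 -264.3  148.7] yaw 16.3 open 0.015547745479183696 [ 0.48384923 -0.00900527 -0.29456204]
4305
z top pct [-29.4 -28.5 -27.2]
L edge y@x0 -8.62 y@62 -6.61 deg(tool) 1.86
R edge y@x0 7.3 y@62 2.82 deg(tool) -4.13
tip x 61.937561426701414
top z vs x [(20, np.float64(-28.4)), (40, np.float64(-28.5)), (55, np.float64(-28.4))]
```

View pics/w7.png

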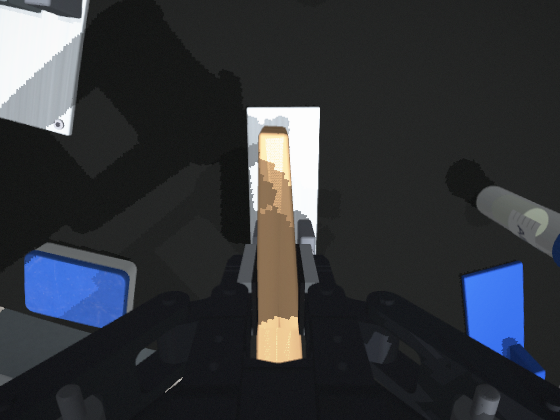

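The wedge is held level, with its tip at (273,130). In hand it is turned about -1.7° relative to the tool. Moving in front of the mouth.

```bash
python3 -m handwheel '[0,0,0,0,0,4, 0,0,0,0,0,6, 0,0,0,0,0,3.6, 0,0,0,0,0,0]'
python3 - <<'E'
from h import *
plan([.5011,-.0535,.06],2.7)
E
```

```text
t: 16.85
tool_pos: [0.4928, -0.2648, 0.1497]
tool_rot: [-3.139, -0.074, 0.003]
contact_force: [0.3, 0.2, -1.2]
opening: 0.0157
t 16.85 pos [ 0.4928 -0.2648  0.1497] yaw 2.71 F [ 0.3  0.2 -1.2] open 0.0157
turn deg [-0.1   0.12  0.01] then shift mm [  18.3 -210.6   89.7] | shift in present axes [  18.5 -210.5   90. ]
```

```bash
python3 -m handwheel '[0.001,-0.01,0,0,0,0, 0.002,-0.02,0,0,0,0, 0.003,-0.035,0,0,0,0, 0.003,-0.035,0,0,0,0, 0.003,-0.035,0.01,0,0,0, 0.003,-0.035,0.02,0,0,0, 0.002,-0.025,0.02,0,0,0, 0.0013,-0.0155,0.02,0,0,0, 0,0,0.01,0,0,0, 0,0,0,0,0,0, 0,0,0,0,0,0, 0,0,0,0,0,0]'
python3 m7.py w8
python3 - <<'E'
from h import *
P=np.load('w7.npz')['P']; X,Y,Z=P[...,0],P[...,1],P[...,2]
def ed(nm,m,xs,fn,h):
    e=np.array([(x,fn(Y[m&(abs(X-x)<1)])+h) for x in xs if (m&(abs(X-x)<1)).any()]); a,b=np.polyfit(e[:,0]-577,e[:,1],1); print(nm,b.round(2),a.round(4),'rms',(e[:,1]-np.polyval((a,b),e[:,0]-577)).std().round(2))
near=(X>560)&(X<680)
top=near&(Z>43.5)&(Z<51)
ed('slant inner',top&(Y<-46)&(Y>-62),range(584,660,3),np.max,.3)
ed('slant outer',top&(Y<-60),range(584,660,3),np.min,-.3)
ed('module right',near&(Z>43)&(Z<48)&(Y>-45)&(Y<20),range(584,660,3),np.min,-.3)
ed('rail outer',top&(Y>38)&(Y<70),range(584,660,3),np.max,.3)
ed('plate face',top&(Y>29)&(Y<38.5),range(584,660,3),np.min,-.3)
for y0,y1 in((42,52),(-72,-60)):
    print('front',y0,np.percentile(X[(Z>44)&(Z<51)&(Y>y0)&(Y<y1)&(X>560)],1).round(1))
E
```

```text
t: 18.05
tool_pos: [0.5028, -0.0551, 0.0727]
tool_rot: [3.14, 0.072, 0.004]
contact_force: [0.9, -0.2, -0.7]
opening: 0.0157
TCP [502.8 -55.1  72.7] yaw 2.64 open 0.01571737016790376 [ 0.90840483 -0.16596223 -0.65737537]
4283
z top pct [-29.5 -28.5 -27.3]
L edge y@x0 -8.37 y@62 -6.73 deg(tool) 1.52
R edge y@x0 7.22 y@62 2.85 deg(tool) -4.03
tip x 61.86514546441913
top z vs x [(20, np.float64(-28.5)), (40, np.float64(-28.5)), (55, np.float64(-28.4))]
slant inner -56.79 0.1159 rms 0.12
slant outer -77.3 0.1171 rms 0.21
module right -42.6 0.0044 rms 0.16
rail outer 54.4 0.0093 rms 0.17
plate face 29.93 0.003 rms 0.21
front 42 576.7
front -72 579.4
```

View pics/w8.png

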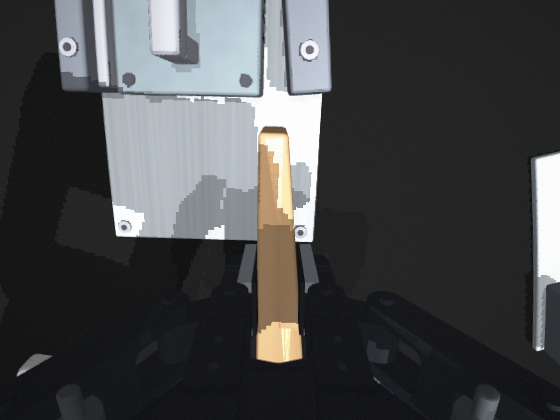

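The wedge tip at (273,130) is just short of the mouth gap (u 265-290 at v≈95), in line with it. I'll lower and correct.

```bash
python3 -m handwheel '[0,-0.0013,0.02,0,0,0, 0,0,0.02,0,0,0, 0,0,0.01,0,0,0, 0,0,0.005,0,0,0, 0,0,0.003,0,0,0, 0,0,0.0015,0,0,0, 0,0,0,0,0,0, 0,0,0,0,0,0]'
python3 - <<'E'
from h import *
import time
for i in range(3): plan([.5011,-.0537,.0125],2.65)
E
```

```text
t: 18.9
tool_pos: [0.5023, -0.0529, 0.0125]
tool_rot: [3.14, 0.074, 0.002]
contact_force: [0.0, -0.5, -0.6]
opening: 0.0154
t 18.9 pos [ 0.5023 -0.0529  0.0125] yaw 2.7 F [ 0.  -0.5 -0.6] open 0.0154
turn deg [ 0.02 -0.07  0.05] then shift mm [-1.2  0.7 -0. ] | shift in present axes [-1.2  0.7 -0. ]
t 18.9 pos [ 0.5023 -0.0529  0.0125] yaw 2.7 F [ 0.  -0.5 -0.6] open 0.0154
turn deg [ 0.02 -0.07  0.05] then shift mm [-1.2  0.7 -0. ] | shift in present axes [-1.2  0.7 -0. ]
t 18.9 pos [ 0.5023 -0.0529  0.0125] yaw 2.7 F [ 0.  -0.5 -0.6] open 0.0154
turn deg [ 0.02 -0.07  0.05] then shift mm [-1.2  0.7 -0. ] | shift in present axes [-1.2  0.7 -0. ]
```

```bash
python3 -m handwheel '[0.005,0.0007,0,0,0,0, 0.006,0.0002,0,0,0,0, 0.006,0.0002,0,0,0,0, 0.005,0.0002,0,0,0,0, 0,0,0,0,0,0, 0,0,0,0,0,0]'; python3 -m handwheel '[0.004,0.0001,0,0,0,0, 0.004,0.0001,0,0,0,0, 0.004,0.0001,0,0,0,0, 0,0,0,0,0,0, 0,0,0,0,0,0]'
```

```text
t: 19.5
tool_pos: [0.5239, -0.053, 0.0117]
tool_rot: [-3.141, -0.074, 0.001]
contact_force: [-0.3, 0.5, -0.6]
opening: 0.0152
t: 20.0
tool_pos: [0.5358, -0.0528, 0.0117]
tool_rot: [-3.141, -0.074, 0.0]
contact_force: [-0.4, 0.2, -1.1]
opening: 0.0155
```

```bash
python3 -m handwheel '[0.004,0.0001,0,0,0,0, 0.004,0.0001,0,0,0,0, 0.004,0.0001,0,0,0,0, 0,0,0,0,0,0, 0,0,0,0,0,0]'; python3 -m handwheel '[0.003,0.0001,0,0,0,0, 0.003,0.0001,0,0,0,0, 0,0,0,0,0,0, 0,0,0,0,0,0]'
```

```text
t: 20.5
tool_pos: [0.5478, -0.0525, 0.0117]
tool_rot: [-3.141, -0.074, 0.0]
contact_force: [-0.2, -0.2, -0.1]
opening: 0.0156
t: 20.9
tool_pos: [0.5538, -0.0523, 0.0118]
tool_rot: [-3.141, -0.074, -0.0]
contact_force: [-0.7, 0.4, 0.5]
opening: 0.0159
```

```bash
python3 -m handwheel '[0,0,0,0,0,0, 0,0,0,0,0,0, 0,0,0,0,0,0, 0,0,-0.01,0,0,0, 0,0,-0.02,0,0,0, 0,0,-0.03,0,0,0, 0,0,-0.03,0,0,0, 0,0,-0.03,0,0,0, 0,0,-0.02,0,0,1.7, -0.02,0,-0.01,0,0,0, -0.03,0,-0.005,0,0,0, -0.03,0,0,0,0,0, -0.024,0,0,0,0,0, 0,0,0,0,0,0, 0,0,0,0,0,0]' 0.55
cat > m9.py <<'E'
from h import *
plan([.45,-.055,.012],1.0)
o=ctrl.get_obs(); im,d=optics.get_image('wrist'); P=cloud('wrist',d,o)*1000; np.savez('w9.npz',im=im,P=P); X,Y,Z=P[...,0],P[...,1],P[...,2]; cv2.imwrite('pics/w9.png',im[:,:,::-1])
c,s=np.cos(np.radians(1)),np.sin(np.radians(1)); A=(X-577.8)*c+(Y+37.5)*s; B=-(X-577.8)*s+(Y+37.5)*c
hsv=cv2.cvtColor(im,cv2.COLOR_RGB2HSV); wood=(hsv[...,0]>8)&(hsv[...,0]<28)&(hsv[...,1]>50)&(Z>34)&(Z<46)&(B<6)&(B>-30)&(A>-130)&(A<110)
print(wood.sum(),'z',np.median(Z[wood]),'A range',np.percentile(A[wood],[.3,99.7]).round(1))
a0=A[wood].min()
xs=np.arange(a0+4,min(A[wood].max()-3,-2),3)
for nm,f,h in(('L',np.max,.3),('R',np.min,-.3)):
    e=np.array([f(B[wood&(abs(A-x)<1.2)])+h for x in xs]); print(nm,[(round(float(x),0),round(float(v),1)) for x,v in zip(xs[::6],e[::6])])
    if nm=='L': print('  straight side slope',np.polyfit(xs,e,1).round(4))
E
python3 m9.py
```

```text
t: 22.4
tool_pos: [0.45, -0.0544, 0.1677]
tool_rot: [3.141, 0.027, 0.003]
contact_force: [1.0, 0.5, -0.1]
opening: 0.0384
t 22.4 pos [ 0.45   -0.0544  0.1677] yaw 0.98 F [ 1.   0.5 -0.1] open 0.0384
turn deg [ 0.03 -0.12 -0.02] then shift mm [-1.000e-01  6.000e-01  1.557e+02] | shift in present axes [ -0.4   0.5 155.7]
3710 z 40.11148979157831 A range [-107.1   15.6]
L [(-103.0, -6.1), (-85.0, -6.3), (-67.0, -6.5), (-49.0, -5.8), (-31.0, -6.0), (-13.0, -6.1)]
  straight side slope [ 0.0065 -5.7437]
R [(-103.0, -26.8), (-85.0, -26.6), (-67.0, -26.5), (-49.0, -24.8), (-31.0, -22.4), (-13.0, -20.8)]
```

The wedge is in the gap: tip at +38 mm, level, straight side at y=-6. Closing the fingers and lowering behind the head.

```bash
python3 -m handwheel '[-0.003,0.001,0.02,0,0,0, 0,0,0.035,0,0,0, 0,0,0.04,0,0,0, 0,0,0.03,0,0,0, 0,0,0.015,0,0,0, 0,0,0.01,0,0,0, 0,0,0.004,0,0,0, 0,0,0,0,0,0, 0,0,0,0,0,0]' 1 40
python3 -m handwheel '[0.004,0,0,0,0,0, 0.004,0,0,0,0,0, 0.004,0,0,0,0,0, 0.004,0,0,0,0,0, 0.004,0,0,0,0,0, 0,0,0,0,0,0, 0,0,0,0,0,0]'
```

```text
t: 23.35
tool_pos: [0.4479, -0.0556, 0.0139]
tool_rot: [3.141, 0.028, 0.003]
contact_force: [0.3, -0.2, 0.2]
opening: 0.0004
t: 24.05
tool_pos: [0.467, -0.055, 0.0128]
tool_rot: [3.141, 0.027, 0.0]
contact_force: [0.0, 0.5, 0.7]
opening: 0.0
```

```bash
python3 -m handwheel '[0.004,0,0,0,0,0, 0.004,0,0,0,0,0, 0.004,0,0,0,0,0, 0.004,0,0,0,0,0, 0.004,0,0,0,0,0, 0,0,0,0,0,0]'; python3 -m handwheel '[0.003,0,0,0,0,0, 0.003,0,0,0,0,0, 0.003,0,0,0,0,0, 0.003,0,0,0,0,0, 0,0,0,0,0,0]'
```

```text
t: 24.65
tool_pos: [0.4876, -0.0548, 0.013]
tool_rot: [3.141, 0.028, 0.001]
contact_force: [0.0, 0.2, 1.2]
opening: 0.0
t: 25.15
tool_pos: [0.4994, -0.0545, 0.0129]
tool_rot: [3.141, 0.028, 0.001]
contact_force: [-0.4, -0.8, -0.1]
opening: 0.0001
```

```bash
python3 m9.py
```

```text
t 25.15 pos [ 0.4994 -0.0545  0.0129] yaw 1.0 F [-0.4 -0.8 -0.1] open 0.0001
turn deg [ 0.01 -0.04  0.  ] then shift mm [-49.4  -0.4   0.9] | shift in present axes [-49.4  -0.4   0.9]
14088 z 40.07393813264957 A range [-66.9  23.5]
L [(-64.0, -1.4), (-46.0, -1.2), (-28.0, -1.5), (-10.0, -1.4)]
  straight side slope [-0.0028 -1.5589]
R [(-64.0, -22.8), (-46.0, -22.5), (-28.0, -22.3), (-10.0, -20.7)]
```

Tip at ~78 mm, square and level. I'll re-centre on the head (3 mm left), then drive gently.

```bash
python3 -m handwheel '[-0.003,0,0,0,0,0, 0,-0.0035,0,0,0,0, 0.003,0,0,0,0,0, 0.002,0,0,0,0,0, 0.002,0,0,0,0,0, 0.002,0,0,0,0,0, 0,0,0,0,0,0]'; python3 -m handwheel '[0.002,0,0,0,0,0, 0.002,0,0,0,0,0, 0.002,0,0,0,0,0, 0,0,0,0,0,0, 0,0,0,0,0,0]'
```

```text
t: 25.9
tool_pos: [0.5047, -0.0507, 0.0126]
tool_rot: [-3.141, -0.027, 0.001]
contact_force: [-1.7, -0.4, 0.3]
opening: 0.0001
t: 26.4
tool_pos: [0.5106, -0.0507, 0.0126]
tool_rot: [3.141, 0.028, -0.0]
contact_force: [-2.8, 1.1, -0.8]
opening: 0.0002
```

```bash
python3 -m handwheel '[0.001,0,0,0,0,0, 0.001,0,0,0,0,0, 0.001,0,0,0,0,0, 0,0,0,0,0,0]'; python3 -m handwheel '[0.001,0,0,0,0,0, 0.001,0,0,0,0,0, 0.001,0,0,0,0,0, 0,0,0,0,0,0]'; python3 -m handwheel '[0.001,0,0,0,0,0, 0.001,0,0,0,0,0, 0,0,0,0,0,0]'
```

```text
t: 26.8
tool_pos: [0.5136, -0.0505, 0.0126]
tool_rot: [-3.141, -0.028, 0.001]
contact_force: [-4.2, 1.6, -1.5]
opening: -0.0003
t: 27.2
tool_pos: [0.5166, -0.0505, 0.0126]
tool_rot: [-3.141, -0.027, 0.001]
contact_force: [-3.8, 2.6, -0.5]
opening: 0.0003
t: 27.5
tool_pos: [0.5172, -0.0504, 0.0126]
tool_rot: [-3.141, -0.028, 0.007]
contact_force: [-9.8, 2.2, 3.9]
opening: 0.0002
```

Force rises and motion stops, so it is near the jam. A bit more.

```bash
python3 -m handwheel '[0.001,0,0,0,0,0, 0.001,0,0,0,0,0, 0,0,0,0,0,0, 0,0,0,0,0,0]'; python3 -m handwheel '[0.001,0,0,0,0,0, 0.001,0,0,0,0,0, 0,0,0,0,0,0, 0,0,0,0,0,0]'
```

```text
t: 27.9
tool_pos: [0.5177, -0.0505, 0.0122]
tool_rot: [-3.141, -0.028, 0.013]
contact_force: [-15.4, 1.1, 6.6]
opening: 0.0002
t: 28.3
tool_pos: [0.518, -0.0505, 0.0116]
tool_rot: [-3.141, -0.029, 0.019]
contact_force: [-19.7, 0.3, 9.2]
opening: 0.0004
```

```bash
python3 m9.py
```

```text
t 28.3 pos [ 0.518  -0.0505  0.0116] yaw 1.04 F [-19.7   0.3   9.2] open 0.0004
turn deg [-0.02  0.71  0.04] then shift mm [-68.1   3.3  -0.4] | shift in present axes [-68.1   3.3   0.5]
13375 z 40.03864827404883 A range [-48.   41.9]
L [(-45.0, 0.6), (-27.0, 0.4), (-9.0, 0.3)]
  straight side slope [-0.0071  0.1867]
R [(-45.0, -21.0), (-27.0, -20.9), (-9.0, -20.5)]
```

Jammed at about 20 N: tip ≈97 mm, straight side at y≈0.4. Backing off and checking.

```bash
python3 -m handwheel '[-0.004,0,0,0,0,0, -0.01,0,0,0,0,0, -0.015,0,0,0,0,0, -0.01,0,-0.01,0,0,0, 0,0,-0.03,0,0,0, 0,0,-0.04,0,0,0, 0,0,-0.05,0,0,0, 0,0,-0.04,0,0,0, 0.03,0,-0.03,0,0,0, 0.03,0,-0.01,0,0,0, 0.03,0,0,0,0,0, 0,0,0,0,0,0, 0,0,0,0,0,0, 0,0,0,0,0,0]'
cat >> m9.py <<'E'
top=(Z>43)&(Z<49)
def ed(nm,m,f,h):
    e=np.array([(a,f(B[m&(abs(A-a)<1.2)])+h) for a in range(8,96,4) if (m&(abs(A-a)<1.2)).any()]); p=np.polyfit(e[:,0],e[:,1],1); print(nm,'B@50',np.polyval(p,50).round(2),'slope',p[0].round(4))
ed('rail outer (92)',top&(B>80)&(B<100),np.max,.3); ed('module left',top&(B>45)&(B<73)&(Z<47),np.max,.3) ; ed('module right (0)',top&(Z<47.3)&(B<30)&(B>-4),np.min,-.3)
hd=(Z>70)&(Z<90)&(A>0)&(A<104)&(B>15)&(B<55); r=cv2.minAreaRect(np.c_[A[hd],B[hd]].astype(np.float32)); print('handle',r)
st=top&(B>20)&(B<60)&(A>80); q=np.sort(A[st]); j=np.diff(q).argmax(); print('gap to stop',q[j],q[j+1])
E
sed -i 's/w9\./w10./g' m9.py; python3 m9.py
```

```text
t: 29.75
tool_pos: [0.5732, -0.0497, 0.2229]
tool_rot: [3.141, 0.027, 0.001]
contact_force: [0.1, 0.4, 0.2]
opening: 0.0002
t 29.75 pos [ 0.5732 -0.0497  0.2229] yaw 0.99 F [0.1 0.4 0.2] open 0.0002
turn deg [ 0.02 -0.03 -0.01] then shift mm [-123.3    3.1  210.9] | shift in present axes [-123.4    3.1  210.8]
2359 z 40.00805455952011 A range [-47.7  95.6]
L [(-44.0, 0.5), (-26.0, 0.3), (-8.0, 0.1)]
  straight side slope [-0.0105  0.0628]
R [(-44.0, -20.3), (-26.0, -20.2), (-8.0, -19.1)]
rail outer (92) B@50 91.8 slope -0.0026
module left B@50 72.92 slope 0.0028
module right (0) B@50 0.56 slope -0.0079
handle ((50.09925079345703, 35.153995513916016), (12.596817970275879, 71.45305633544922), 88.99505615234375)
gap to stop 100.00816605175137 103.8556128438498
```

View pics/w10.png

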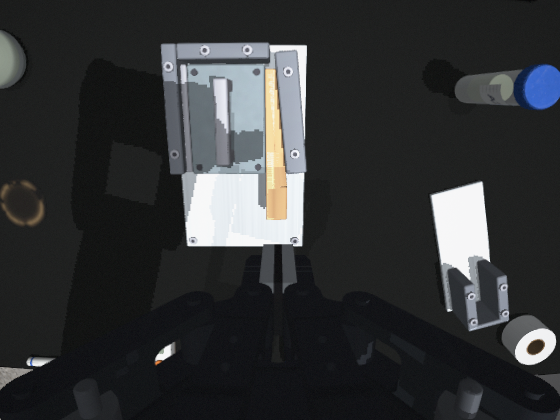

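The wedge (tip (270,70), head (277,215)) lies tight between the module and the slanted rail, and the module is against the plate. All the numbers fit, so I'm handing in.

```bash
python3 -c "
from station import ctrl
print(ctrl.finish_job(), ctrl.get_obs()['t'])"
```

```text
the job is handed in; nothing more can be done
the job is handed in; nothing more can be done
```

I set the module in the bay by its handle. I then took the wedge out of the grey holder, inserted it thin end first, and pushed its head until it jammed at about 20 N. The job was handed in at about 30 s of robot time; it reports no verdict.

**Last checks, from the wrist camera in cradle axes:**

| Item | Measured | Limits |
|---|---|---|
| Module centre | x ≈ 50 mm, y ≈ 35 mm | x 44–58, y 33.5–37 |
| Module angle to cradle | 0.01–0.02 rad | under 0.04 |
| Module to end stop | about 4 mm | within 10 |
| Wedge tip past the mouth | about 96–97 mm | 84–103 |
| Wedge straight side | y ≈ 0 to 0.5 mm | -3 to 3 |
| Wedge angle to cradle | about 0.01 rad | under 0.05 |
| Wedge top | level at 40 mm | – |

- **Contact:** the gripper was clear of everything at the end. I never planned a path near the bystanders, but I did not measure their final positions.
- **Not measured directly:** the plate's travel and the final contact forces. I inferred them from the module's position and the force at the jam.
- **Disagreements:** the top and wrist cameras differed by about 3–4 mm in absolute position, so I used the wrist view throughout for relative fits. The final module side-edge fit came out at 72.4 mm wide instead of 70 because the sprung plate's top blended into it, so I relied on the handle position.
- **Pictures:** I viewed 11, one over the budget of 10.

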